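Hold the hidden bolt head while the rack drive runs the nut home

TASK

Press the raised end of the wooden rack bar down until the bar lies level on its bent stop bracket. Then reach down into the narrow gap between the two upright steel plates, grip the turning brass bolt head hidden there and hold it still while the slow drive on the other side of the bracket runs the nut fully home against the bar. Finish while still holding the head from turning, with the bar on its stop and the wrench, jar, cups and other loose things left where they are.

Things in the scene. Friction and masses are not known exactly. Their poses are not given: they have to be found in the camera images.
- stand: Fixed stand, a wooden board 245 x 270 x 10 mm with a grey gear motor, a U-bent steel bracket and a bent stop. Origin on the table, below the bolt axis (110 mm high), under the motor-side face of the bracket's front plate. x: along the bolt from motor to gap, roughly away from the robot; y: along the level bar to its raised end; z up. Motor: x -163 to -88, y +-33 mm, top 130 mm.
- gap (a point): Middle of the gap, on the bolt axis: stand x 30, y 0, z 110 mm; stand's axes. Gap: 48 mm between front plate (x 0 to 6) and rear plate (x 54 to 60), both 90 mm wide (y -45 to 45), upper edges 132 mm above the table; open above and at both sides, its floor 15 mm above the table. Place for the middle of the pads, fingers down, closing along stand y.
- bar (a joint): Tilt of the wooden rack bar about the bolt axis, rad: 0 = level on the stop (end of travel), start 0.35 to 0.65, +y end up. Bar 260 long, 24 thick (stand x -28 to -4), 30 mm high, pivoted at its middle; stays where left; about 2 N at its end moves it. Level, its top is 125 mm high. Two lacquer cups 54 mm across stand 44 mm out of its motor side, 65 mm either side of the pivot.
- bar_end (a point): Point on the bar's upper face near its raised end, mid-thickness, 115 mm from the pivot along the bar and 15 mm above its middle line; moves with the bar (level: stand x -16, y 115, z 125 mm). Free from above: press here. The stop below it carries the level bar's underside at 95 mm height.
- bolt_head: Brass hex bolt head in the gap: 22 mm across flats, 25 across corners, 20 mm long along the bolt. Origin at its centre: stand x 24, y 0, z 110 mm; x along the bolt, y across two flats. Turns with the drive at about 1 rad/s until held; a grip of 40 N or more at any angle stops it (the drive gives 0.1 N m).
- screw (a joint): How far the nut has run along the bolt, rad: start 0.3 to 1.3, 4.5 = fully home against the bar (end of travel). It changes only while the head is held, then grows at about 0.6 rad/s, so 5 to 8 s of holding are needed; the nut moves 1 mm per rad.
- spindle (a joint): Angle of the drive spindle and brass nut on the motor side, rad; grows for ever at about 1 rad/s, slower while the head is held, and stands still only when the nut is home and the head is held.
- wrench: Loose wrench 150 mm long lying beside the stand, on the far side of the bracket; leave it.
- jar: Loose dark red lidded jar, 56 mm across, 70 mm high, beside the stand; leave it.
- cup: Loose red lacquer cup, 60 mm across, 50 mm high, beside the stand; leave it.
- bowl: Loose black lacquer bowl, 116 mm across, 60 mm high, on the right; leave it.
- brush: Loose brush 170 mm long, lying on the left; leave it.
- holder: Loose turned wooden bowl holder, 48 mm foot, 70 mm high, on the left; leave it.
- spatula: Loose spatula 180 mm long, lying on the right; leave it.

How it is judged:
By the outcome, as a careful person would: the job done as asked, in the order asked, and still so for the second after the job is handed in, while the arm keeps its last pose, push and grip.
It also fails if it takes over 51 s, if anything falls off the work surface, if the arm or the gripper's body presses on something with over 40 N, if the wrist force passes 120 N, or if a joint passes its speed limit or range.

ROBOT

A 7-joint arm with a two-finger parallel gripper is mounted at the origin on the work surface. World frame = base frame: x ahead of the robot, y to its left, z up, the work surface at z = 0. Lengths are in m, angles in rad, forces in N, time in s.
With the tool pointing down it reaches from about 0.425 to 0.925 m from the base axis. Payload 6.8 kg.
Tool frame: the origin (TCP) lies where the fingers leave the gripper's body, on its centre line; the fingertips stand 73 mm ahead of it and the grasp point (between the pads) lies 54 mm ahead of it; z points along the fingers, y is the line along which they close (so a half turn about z gives the same grasp; the last joint's range is limited). The gripper opens to 85 mm and grips with 20 to 120 N. Pads are 22 mm wide; open, the fingers measure 114 mm over their backs; the gripper's body (76 mm by 85 mm) begins 54 mm behind the grasp point. The pads swing forward as they close: fully open they stand 13 mm farther back than shut.
Start: joints at [1.218, 0.477, 0.022, 1.555, -0.011, 1.109, -0.083], TCP at [0.164, -0.655, 0.304] pointing down, gripper open.
Joint ranges: [-2.96, 2.96], [-0.34, 2.1], [-1.41, 1.46], [0.24, 2.44], [-1.37, 4.51], [0.17, 1.92], [-2.96, 2.96]. Speed limits (rad/s): [2.39, 2.39, 3.14, 3.14, 3.14, 3.14, 3.14].

INTERFACE

Orientations are given as a rotation vector (axis times angle).
In Python, from bench import r, grab_frame, camera_info gives the robot as it stands.
- The arm moves only by the shell command python3 -m pendant 'ROWS' [OPENING] [FORCE]. ROWS is rows parted by semicolons, their numbers by spaces, 1 to 5 of them, each of 6 numbers: dx, dy, dz in m, then a rotation vector rx, ry, rz in rad; each row is the pose to reach, as a shift and turn from the pose commanded when the command began, along the tool's axes at that moment; what a row does not reach only later rows make up. A row lasts 1/10 s, in which the tool goes at most 0.05 m and 0.15 rad, less where a joint would pass 70% of its speed; a pose out of reach is approached as far as the arm can. OPENING is the finger opening in m, set as the command begins (- or left out keeps the last). The fingers move at their own pace and stop on an object; FORCE is the grip in N (left out, the last holds). Time passes only in rows, so rows that do not move let the fingers close. It prints the time, the measured TCP pose, the force, the opening and the grip force at its end.
- r.get_obs(): the state, without advancing time (a new reading comes with each control period).
- grab_frame(name): name is "scene" or "side" or "wrist"; returns (picture, depth): 420x560x3 uint8, blue, green, red; 420x560 float32, m along the optical axis (not along the pixel's ray), 0 where there is no reading.
- camera_info(name): a dict with "camera_matrix" (3x3 intrinsics, pixels), "R" (3x3) and "t" (3): a world point X has camera coordinates R X + t. Camera axes: x right, y down, z forward; pixel columns grow to the right and rows downward; lengths in m; the calibration is good to about 2 mm. A picture is of the moment at which its call begins: read the wrist's pose just before it. camera_info takes no time and is no camera call; for the wrist camera it gives the pose at the moment of the call.
- r.hand_in(): hands the job in; it is judged then, once.
The state is a dict: "clock": time; "joints": joint angles; "qvel": joint speeds; "tau": joint torques, N m; "tcp_pos": TCP position; "orientation": TCP orientation; "contact_force": force on the tool from outside, world axes, zero at the start; "moment": the same for the moment, N m; "grip_width": finger opening in m; "gripper_force": force on a finger pad.
Only numpy, scipy, OpenCV 4.12 (cv2) and the standard library are available. Lean on these libraries where they do the work, as an engineer would, in place of code of your own. Each camera call takes 0.05 s, during which the arm holds its last target. There are 200 camera calls.

## Working session

There is one attempt and no reset: what is moved stays moved. The work goes in short steps, Python scripts to look and compute and a shell command to move; the robot and the scene stay as the last step left them, time stands still between calls to the robot, and variables do not carry over. Pictures are saved under pics/ and viewed, at most 10 in all, crops included, and the job is handed in when it is done.

```bash
mkdir -p pics; ls; cat > h.py <<'E'
import numpy as np,cv2
from scipy.spatial.transform import Rotation as Ro
from bench import r,grab_frame,camera_info
def pts(name,d=None):
    i=camera_info(name);im,d=grab_frame(name)
    K=np.array(i["camera_matrix"]);R=np.array(i["R"]);t=np.array(i["t"])
    v,u=np.indices(d.shape)
    c=np.stack([(u-K[0,2])/K[0,0]*d,(v-K[1,2])/K[1,1]*d,d],-1)
    return im,d,(c-t)@R   # world points
E
python3 - <<'E'
from h import *
for n in("scene","side"):
    im,d,P=pts(n); cv2.imwrite(f"pics/{n}0.png",im); np.savez(f"{n}0.npz",im=im,d=d,P=P,**{k:np.array(v) for k,v in camera_info(n).items() if k in("camera_matrix","R","t")})
    i=camera_info(n);print(n,-np.array(i["R"]).T@i["t"],d.min(),d.max())
o=r.get_obs();print({k:np.round(v,3) for k,v in o.items()})
E
```

```text
pics
scene [1.60753571 0.58447911 0.89357987] 0.0 3.9864883
side [-0.11324355  0.68017505  0.74162166] 0.0 3.6555364
{'clock': np.float64(0.1), 'joints': array([ 1.218,  0.478,  0.022,  1.556, -0.012,  1.109, -0.083]), 'qvel': array([-0.   , -0.001,  0.001, -0.004,  0.002,  0.001, -0.   ]), 'tau': array([ 5.0000e-03, -5.9776e+01,  1.6130e+00, -2.8195e+01,  1.3000e-02,
        5.0000e-03, -0.0000e+00]), 'tcp_pos': array([ 0.163, -0.654,  0.303]), 'orientation': array([-3.116e+00, -3.830e-01,  1.000e-03]), 'contact_force': array([ 0.404, -0.901, -0.171]), 'moment': array([-0.019, -0.057,  0.016]), 'gripper_force': np.float64(0.0), 'grip_width': np.float64(0.085)}
```

View pics/scene0.png

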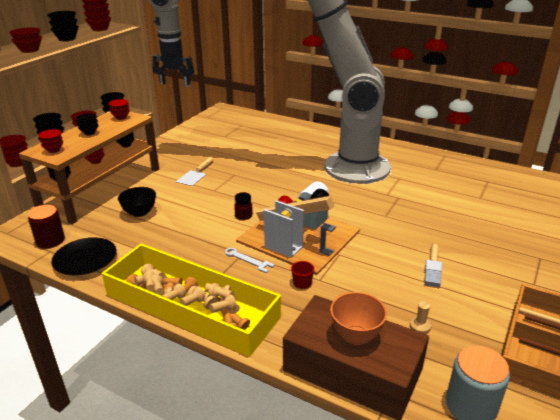

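View pics/side0.png

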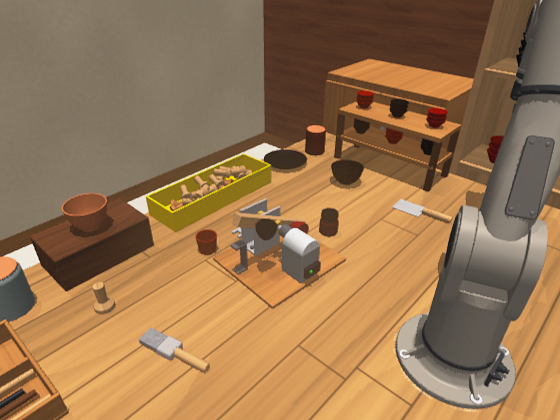

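The scene view shows the stand at about (300,230), with the plates at (285,230), the bar's raised end near (330,205) and the stop at (325,238). In the side view it is at about (280,255), with the motor at (300,252) and the stop at (240,255). Next I'll build an overhead map from the depth of both views.

```bash
python3 - <<'E'
from h import *
A=[];C=[]
for n,(u0,u1,v0,v1) in {"scene":(220,370,170,280),"side":(205,350,195,305)}.items():
    z=np.load(n+"0.npz");P=z["P"][v0:v1,u0:u1].reshape(-1,3);c=z["im"][v0:v1,u0:u1].reshape(-1,3)
    print(n,P[:,2].min(),np.median(P[:,2]),P[P[:,2]>.02].min(0),P[P[:,2]>.02].max(0))
    A.append(P);C.append(c)
    img=cv2.resize(z["im"][v0:v1,u0:u1],None,fx=5,fy=5,interpolation=cv2.INTER_CUBIC);cv2.imwrite(f"pics/{n}_c.png",img)
P=np.vstack(A);C=np.vstack(C)
m=(P[:,2]>.006)&(P[:,2]<.3);P=P[m];C=C[m];np.savez("cl.npz",P=P,C=C)
# board: z 6..14mm
b=P[abs(P[:,2]-.01)<.004]
rect=cv2.minAreaRect(b[:,:2].astype(np.float32)*1000);print("board",rect,len(b))
lo=np.percentile(P[:,:2],1,axis=0)-.03; S=1600
W=np.zeros((600,800,3),np.uint8)+40
o=np.argsort(P[:,2])
for p,c in zip(P[o],C[o]):
    cv2.circle(W,(int((p[0]-lo[0])*S),int(590-(p[1]-lo[1])*S)),2,c.tolist(),-1)
print(lo);cv2.imwrite("pics/top.png",W)
E
```

```text
scene -0.006082312101378486 0.004635129044304713 [ 0.04113782 -0.21201494  0.02001144] [1.60753571 0.58447911 0.89357987]
side -0.00398879322340859 0.009376690094779327 [-0.11324355 -0.2074599   0.0200091 ] [0.82898649 0.68017505 0.74162166]
board ((439.45208740234375, -35.399749755859375), (684.2425537109375, 509.84466552734375), 25.78997802734375) 6113
[ 0.05229354 -0.22754397]
```

View pics/scene_c.png

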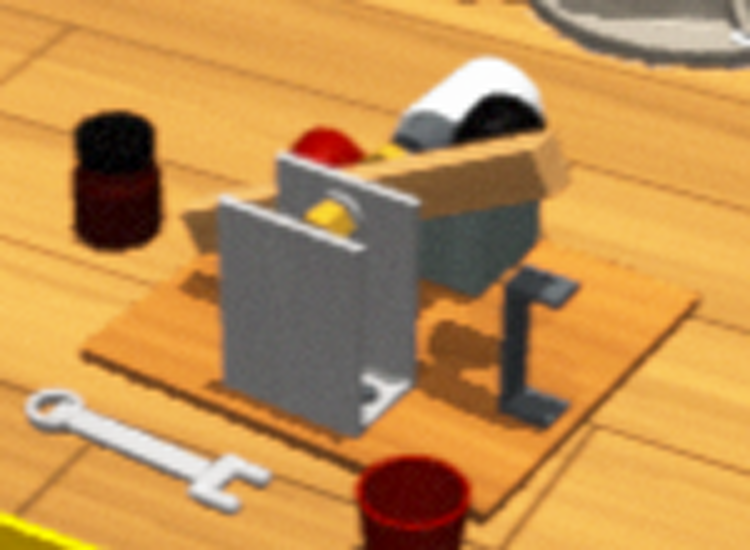

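View pics/top.png

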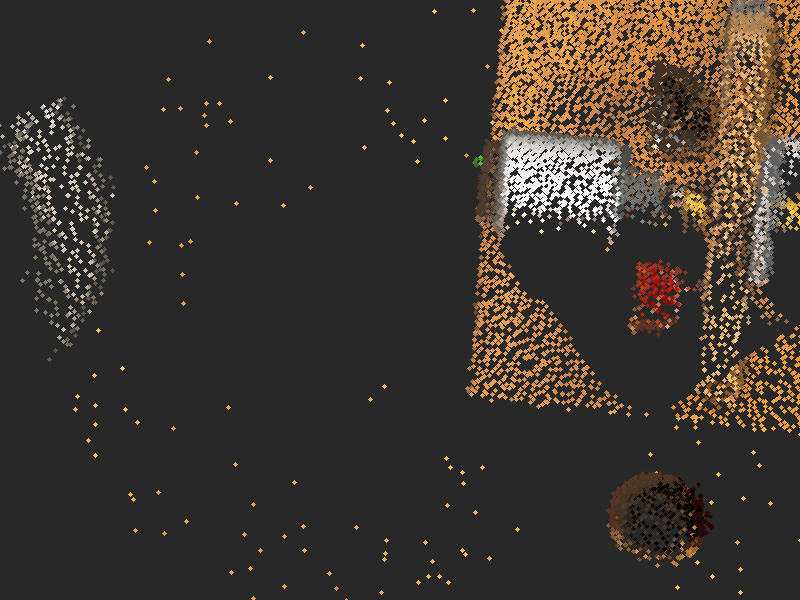

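The scene crop shows the plates' upper edges: front plate (280,155) to (418,205), rear plate (222,200) to (362,247). The brass head lies between them at (330,215), and the bar's raised end is at about (550,140). In the top map, the stand's x runs roughly along world x. I'll fit the frame from the board, the plate edges and the motor.

```bash
cat > fit.py <<'E'
from h import *
def ray(n,uv,z):
    f=np.load(n+"0.npz");K,R,t=f["camera_matrix"],f["R"],f["t"]
    d=np.c_[np.array(uv,float),np.ones(len(uv))]@np.linalg.inv(K).T@R;c=-R.T@t
    return c+d*((z-c[2])/d[:,2])[:,None]
uv=np.array([[280,155],[418,205],[222,200],[362,247]])/5+[220,170]-.4
C=ray("scene",uv,.132);print(np.round(C,4))
print("widths",np.linalg.norm(C[0]-C[1]),np.linalg.norm(C[2]-C[3]),"sep",np.linalg.norm(C[0]-C[2]),np.linalg.norm(C[1]-C[3]))
for a,b in((0,1),(2,3)): e=C[b]-C[a];print("yaw",np.degrees(np.arctan2(-e[0],e[1])))
f=np.load("cl.npz");P=f["P"];c=f["C"].astype(int)
b=P[(abs(P[:,2]-.01)<.005)&(P[:,0]>.3)&(P[:,0]<.75)&(P[:,1]>-.15)&(P[:,1]<.2)]
# dense only
from scipy.spatial import cKDTree
k=cKDTree(b[:,:2]);n=[len(q) for q in k.query_ball_point(b[:,:2],.008)];b=b[np.array(n)>8]
print("board",cv2.minAreaRect((b[:,:2]*1000).astype(np.float32)),np.median(b[:,2]))
sat=c.max(1)-c.min(1)
g=P[(sat<25)&(P[:,2]>.124)&(P[:,2]<.14)&(P[:,0]>.49)&(P[:,1]>-.08)&(P[:,1]<.1)]
print("plate pts",len(g),cv2.minAreaRect((g[:,:2]*1000).astype(np.float32)),g[:,2].max(),np.percentile(g[:,0],[5,50,95]))
m=P[(sat<25)&(P[:,2]>.11)&(P[:,2]<.14)&(P[:,0]<.46)&(P[:,0]>.3)]
print("motor",m[:,2].max(),cv2.minAreaRect((m[:,:2]*1000).astype(np.float32)))
E
python3 fit.py
```

```text
[[ 0.5238 -0.0364  0.132 ]
 [ 0.5332  0.0531  0.132 ]
 [ 0.5787 -0.041   0.132 ]
 [ 0.5833  0.046   0.132 ]]
widths 0.09006027213457227 0.08710272553818328 sep 0.05508462827342056 0.05057898131918543
yaw -6.016649269407693
yaw -3.039152958871397
board ((513.34814453125, 12.646759033203125), (275.44317626953125, 317.31756591796875), 84.43707275390625) 0.010992218661551083
plate pts 366 ((558.1087646484375, 7.852821350097656), (90.7942123413086, 69.30900573730469), 84.58667755126953) 0.13736889922974999 [0.52484987 0.57833589 0.59002966]
motor 0.13869550412335907 ((412.3416748046875, 38.018836975097656), (95.21923828125, 82.12049102783203), 0.03913374990224838)
```

```bash
cat >> h.py <<'E'
YAW=np.radians(-4.9);O=np.array([.525,.0085,0])
def Rs(): return Ro.from_euler('z',YAW)
def w2s(p): return Rs().inv().apply(np.atleast_2d(p)-O)
def s2w(p): return Rs().apply(np.atleast_2d(p))+O
def go(tcp_world,turn=True):
    """delta in tool axes to reach tcp with tool y along -stand y, pointing down"""
    o=r.get_obs();T=Ro.from_rotvec(o["orientation"]);p=np.array(o["tcp_pos"])
    want=Rs()*Ro.from_euler('x',np.pi)
    print("clk",round(float(o["clock"]),2),"tcp",p.round(4),"d",T.inv().apply(np.ravel(tcp_world)-p).round(4),"rot",(T.inv()*want).as_rotvec().round(4),"F",np.round(o["contact_force"],1),"J",np.round(o["joints"],2),"w",o["grip_width"])
E
python3 - <<'E'
from h import *
f=np.load("cl.npz");P=w2s(f["P"]);
# bar's top: points x -28..-4, above board
m=(P[:,0]>-.030)&(P[:,0]<-.004)&(abs(P[:,1])<.16)&(P[:,2]>.05)
b=P[m];
top=[(y,b[abs(b[:,1]-y)<.006][:,2].max()) for y in np.arange(-.12,.14,.015) if (abs(b[:,1]-y)<.006).any()]
print(np.round(top,3));t=np.array(top);s=np.polyfit(t[:,0],t[:,1],1);print("tilt",np.arctan(s[0]),s)
i=camera_info("wrist");R=np.array(i["R"]);c=-R.T@i["t"]
o=r.get_obs();T=Ro.from_rotvec(o["orientation"]);print("cam in tool",T.inv().apply(c-o["tcp_pos"]),"axis",T.inv().apply(R[2]),"f",i["camera_matrix"][0][0])
go(s2w([-.02,.0,.36]));go([.45,-.4,.36])
E
```

```text
[[-0.12   0.069]
 [-0.105  0.076]
 [-0.09   0.085]
 [-0.075  0.093]
 [-0.06   0.099]
 [-0.045  0.106]
 [-0.03   0.114]
 [-0.015  0.125]
 [ 0.     0.132]
 [ 0.015  0.14 ]
 [ 0.03   0.149]
 [ 0.045  0.156]
 [ 0.06   0.164]
 [ 0.075  0.172]
 [ 0.09   0.18 ]
 [ 0.105  0.186]
 [ 0.12   0.178]
 [ 0.135  0.097]]
tilt 0.3701950506160778 [0.38808757 0.12608477]
cam in tool [ 0.07453599 -0.00029432 -0.06890358] axis [-2.93278109e-01  4.61463183e-04  9.56027059e-01] f 315.71046367706424
clk 0.1 tcp [ 0.1635 -0.6545  0.303 ] d [ 0.4925 -0.5622 -0.0561] rot [-0.0016  0.0004  0.3303] F [ 0.4 -0.9 -0.2] J [ 1.22  0.48  0.02  1.56 -0.01  1.11 -0.08] w 0.08549747824101231
clk 0.1 tcp [ 0.1635 -0.6545  0.303 ] d [ 0.3397 -0.1775 -0.0567] rot [-0.0016  0.0004  0.3303] F [ 0.4 -0.9 -0.2] J [ 1.22  0.48  0.02  1.56 -0.01  1.11 -0.08] w 0.08549747824101231
```

```bash
python3 -m pendant '0.04 -0.02 -0.01 0 0 0.05;0.08 -0.04 -0.02 0 0 0.15;0.12 -0.06 -0.03 0 0 0.25;0.16 -0.08 -0.04 0 0 0.33;0.2 -0.1 -0.055 0 0 0.33' 0 40 && python3 -c "
from h import *
go([.45,-.4,.36]);go(s2w([-.02,.0,.36]))"
```

```text
clock: 0.6
tcp_pos: [0.3343, -0.5076, 0.3583]
orientation: [-3.137, 0.137, 0.002]
contact_force: [1.2, -0.6, -0.1]
grip_width: 0.012
gripper_force: 0.0
clk 0.6 tcp [ 0.3343 -0.5076  0.3583] d [ 0.1058 -0.1173 -0.0017] rot [-0.0014  0.0015 -0.002 ] F [ 1.2 -0.6 -0.1] J [ 0.87  0.32  0.02  1.66 -0.01  1.16 -0.77] w 0.012049004305919167
clk 0.6 tcp [ 0.3343 -0.5076  0.3583] d [ 0.1249 -0.5307 -0.0011] rot [-0.0014  0.0015 -0.002 ] F [ 1.2 -0.6 -0.1] J [ 0.87  0.32  0.02  1.66 -0.01  1.16 -0.77] w 0.012049004305919167
```

```bash
python3 -m pendant '0.025 -0.04 0 0 0 0;0.05 -0.08 0 0 0 0;0.075 -0.12 0 0 0 0;0.1 -0.16 0 0 0 0;0.11 -0.21 0 0 0 0' && python3 -m pendant '0.01 -0.05 0 0 0 0;0.02 -0.1 0 0 0 0;0.025 -0.15 0 0 0 0;0.025 -0.2 0 0 0 0;0.025 -0.25 0 0 0 0' && python3 -m pendant '0 -0.04 0 0 0 0;0 -0.07 0 0 0 0;0 -0.07 0 0 0 0;0 -0.07 0 0 0 0' && python3 - <<'E'
from h import *
go(s2w([-.02,.0,.36]))
im,d,P=pts("wrist");cv2.imwrite("pics/w1.png",im)
i=camera_info("wrist");np.savez("wrist0.npz",im=im,d=d,P=P,**{k:np.array(i[k]) for k in("camera_matrix","R","t")})
E
```

```text
clock: 1.1
tcp_pos: [0.4623, -0.309, 0.3585]
orientation: [3.139, -0.133, 0.001]
contact_force: [0.9, 0.5, 0.5]
grip_width: -0.0002
gripper_force: 0.0
clock: 1.6
tcp_pos: [0.5063, -0.0637, 0.3587]
orientation: [3.139, -0.134, -0.001]
contact_force: [0.9, -0.2, 1.1]
grip_width: 0.0003
gripper_force: 0.0
clock: 2.0
tcp_pos: [0.5123, 0.0044, 0.3586]
orientation: [3.138, -0.131, -0.001]
contact_force: [-0.1, -0.0, 0.7]
grip_width: 0.0001
gripper_force: 0.0
clk 2.0 tcp [0.5123 0.0044 0.3586] d [-0.0077 -0.0052 -0.0014] rot [0.0004 0.0007 0.0019] F [-0.1 -0.   0.7] J [ 0.15  0.18 -0.32  1.85  0.06  1.12 -1.84] w 0.00014061451725012585
```

View pics/w1.png

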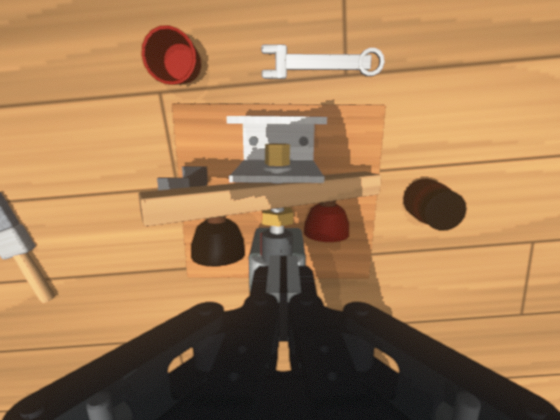

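The wrist view shows the rear plate's top edge from (227,120) to (326,120), the front plate's top edge near row 180 (columns 231 to 324), the brass head at (277,155) and the bar's raised end at (145,207). I'll refine the frame from this view.

```bash
python3 - <<'E'
from h import *
f=np.load("wrist0.npz");P=w2s(f["P"].reshape(-1,3));im=f["im"].reshape(-1,3).astype(int)
sat=im.max(1)-im.min(1);hsv=cv2.cvtColor(f["im"],cv2.COLOR_BGR2HSV).reshape(-1,3).astype(int)
ok=(f["d"].ravel()>0)
for nm,lo,hi in(("rear",.045,.075),("front",-.006,.012)):
    g=P[ok&(sat<40)&(P[:,2]>.126)&(P[:,2]<.14)&(P[:,0]>lo)&(P[:,0]<hi)&(abs(P[:,1])<.07)]
    print(nm,len(g),g.mean(0).round(4),g.min(0).round(4),g.max(0).round(4),"slope deg",np.degrees(np.polyfit(g[:,1],g[:,0],1)[0]) )
br=ok&(hsv[:,0]>15)&(hsv[:,0]<32)&(hsv[:,1]>120)
g=P[br&(P[:,0]>.008)&(P[:,0]<.045)&(abs(P[:,1])<.03)&(P[:,2]>.1)];print("head",len(g),g.mean(0),g.min(0),g.max(0))
b=P[ok&(P[:,0]>-.036)&(P[:,0]<-.005)&(P[:,2]>.06)&(abs(P[:,1])<.135)&(hsv[:,1]>60)]
for y in(-.1,-.05,0.03,.05,.07,.09,.1,.105,.11,.12):
    q=b[abs(b[:,1]-y)<.004];q=q[q[:,2]>np.max(q[:,2],initial=0)-.006]
    if len(q):print(y,q[:,2].max().round(4),q[:,0].min().round(4),q[:,0].max().round(4))
from fit import ray
for uv,z in(([[227,120],[326,120]],.132),([[231,180],[324,180]],.132)):
    print("ray",w2s(ray("wrist",uv,z)).round(4))
# raw board edges
B=P[ok&(abs(P[:,2]-.01)<.003)&(hsv[:,1]>60)];print("board z",np.median(B[:,2]))
E
```

```text
rear 687 [0.0588 0.0006 0.1308] [ 0.0558 -0.0439  0.1287] [0.0618 0.0455 0.1333] slope deg 0.6580468117721179
front 673 [5.200e-03 1.000e-04 1.305e-01] [ 0.0014 -0.0442  0.126 ] [0.0082 0.0453 0.1328] slope deg 0.44037028484454716
head 452 [0.02597515 0.00043747 0.11831838] [ 0.01589795 -0.01012337  0.10921749] [0.03590099 0.01189753 0.12222043]
-0.1 0.0761 -0.0264 -0.0051
-0.05 0.1027 -0.0261 -0.0051
0.03 0.3551 -0.0087 -0.005
0.05 0.1556 -0.0359 -0.0051
0.07 0.1659 -0.0254 -0.005
0.09 0.1761 -0.0251 -0.005
0.1 0.1815 -0.0257 -0.0051
0.105 0.1837 -0.0253 -0.0052
0.11 0.1837 -0.0249 -0.0053
0.12 0.1683 -0.0234 -0.0058
[[ 0.5238 -0.0364  0.132 ]
 [ 0.5332  0.0531  0.132 ]
 [ 0.5787 -0.041   0.132 ]
 [ 0.5833  0.046   0.132 ]]
widths 0.09006027213457227 0.08710272553818328 sep 0.05508462827342056 0.05057898131918543
yaw -6.016649269407693
yaw -3.039152958871397
board ((513.34814453125, 12.646759033203125), (275.44317626953125, 317.31756591796875), 84.43707275390625) 0.010992218661551083
plate pts 366 ((558.1087646484375, 7.852821350097656), (90.7942123413086, 69.30900573730469), 84.58667755126953) 0.13736889922974999 [0.52484987 0.57833589 0.59002966]
motor 0.13869550412335907 ((412.3416748046875, 38.018836975097656), (95.21923828125, 82.12049102783203), 0.03913374990224838)
ray [[ 0.0586  0.0439  0.132 ]
 [ 0.0586 -0.045   0.132 ]]
ray [[ 0.0039  0.0429  0.132 ]
 [ 0.0039 -0.0453  0.132 ]]
board z 0.00884843333611347
```

```bash
sed -i 's/YAW=.*/YAW=np.radians(-5.4);O=np.array([.5268,.0087,0])/' h.py; python3 -c "
from h import *
go(s2w([-.017,.095,.275]));go(s2w([-.017,.112,.198]))"
```

```text
clk 2.05 tcp [0.5124 0.0032 0.3586] d [-0.0022 -0.1019  0.0835] rot [0.0007 0.0007 0.0085] F [ 0.2 -0.5 -0.3] J [ 0.16  0.18 -0.32  1.85  0.06  1.12 -1.84] w 0.00011822713938892663
clk 2.05 tcp [0.5124 0.0032 0.3586] d [-0.002  -0.1189  0.1605] rot [0.0007 0.0007 0.0085] F [ 0.2 -0.5 -0.3] J [ 0.16  0.18 -0.32  1.85  0.06  1.12 -1.84] w 0.00011822713938892663
```

```bash
python3 -m pendant '-0.001 -0.04 0.02 0 0 0.008;-0.002 -0.08 0.05 0 0 0.008;-0.002 -0.102 0.08 0 0 0.008;-0.002 -0.102 0.083 0 0 0.008;-0.002 -0.102 0.083 0 0 0.008'; python3 -c "
from h import *
go(s2w([-.017,.095,.275]));go(s2w([-.017,.112,.198]))"
```

```text
clock: 2.55
tcp_pos: [0.5191, 0.1042, 0.275]
orientation: [3.137, -0.148, -0.004]
contact_force: [0.3, -0.9, 0.0]
grip_width: 0.0003
gripper_force: 0.0
clk 2.55 tcp [0.5191 0.1042 0.275 ] d [-0.0003 -0.0006 -0.    ] rot [ 0.0015  0.0022 -0.0003] F [ 0.3 -0.9  0. ] J [-0.    0.3  -0.38  1.91  0.13  0.96 -2.1 ] w 0.0002909026433979218
clk 2.55 tcp [0.5191 0.1042 0.275 ] d [-0.0002 -0.0177  0.0769] rot [ 0.0015  0.0022 -0.0003] F [ 0.3 -0.9  0. ] J [-0.    0.3  -0.38  1.91  0.13  0.96 -2.1 ] w 0.0002909026433979218
```

```bash
python3 -m pendant '0 -0.002 0.012 0 0 0;0 -0.005 0.022 0 0 0;0 -0.008 0.032 0 0 0;0 -0.01 0.042 0 0 0;0 -0.012 0.052 0 0 0'; python3 -m pendant '0 -0.002 0.008 0 0 0;0 -0.003 0.014 0 0 0;0 -0.005 0.02 0 0 0;0 -0.006 0.023 0 0 0;0 -0.006 0.023 0 0 0';python3 -c "
from h import *
go(s2w([-.017,.112,.198]))"
```

```text
clock: 3.05
tcp_pos: [0.5206, 0.1181, 0.2233]
orientation: [-3.138, 0.146, -0.001]
contact_force: [-0.9, 1.1, 2.2]
grip_width: 0.0
gripper_force: 0.9
clock: 3.55
tcp_pos: [0.5206, 0.1236, 0.2003]
orientation: [3.138, -0.146, -0.002]
contact_force: [-0.5, 0.3, 0.3]
grip_width: -0.0001
gripper_force: 0.0
clk 3.55 tcp [0.5206 0.1236 0.2003] d [0.     0.0018 0.0023] rot [0.0005 0.0011 0.0011] F [-0.5  0.3  0.3] J [-0.06  0.4  -0.36  1.96  0.19  0.81 -2.19] w -5.824853120188849e-05
```

```bash
python3 -m pendant '0 0 0.001 0 0 0;0 0 0.002 0 0 0;0 0 0.002 0 0 0'; python3 -m pendant '0 0 0.001 0 0 0;0 0 0.002 0 0 0;0 0 0.002 0 0 0'
```

```text
clock: 3.85
tcp_pos: [0.521, 0.1238, 0.199]
orientation: [-3.138, 0.146, -0.0]
contact_force: [0.1, 0.2, -0.4]
grip_width: -0.0
gripper_force: 0.0
clock: 4.15
tcp_pos: [0.521, 0.1239, 0.1977]
orientation: [3.138, -0.146, 0.001]
contact_force: [-3.1, -0.3, 8.1]
grip_width: 0.0002
gripper_force: 3.8
```

```bash
python3 -m pendant '0 0 0.001 0 0 0;0 0 0.002 0 0 0;0 0 0.002 0 0 0'; python3 -m pendant '0 0 -0.02 0 0 0;0 0 -0.05 0 0 0;0 0 -0.08 0 0 0;0 0 -0.08 0 0 0;0 0 -0.08 0 0 0' 0.085; python3 - <<'E'
from h import *
im,d,P=pts("wrist");cv2.imwrite("pics/w2.png",im);hsv=cv2.cvtColor(im,cv2.COLOR_BGR2HSV).reshape(-1,3).astype(int)
P=w2s(P.reshape(-1,3));ok=d.ravel()>0
b=P[ok&(P[:,0]>-.024)&(P[:,0]<-.008)&(P[:,2]>.06)&(P[:,2]<.16)&(hsv[:,1]>60)]
for y in np.arange(-.12,.13,.02):
    q=b[abs(b[:,1]-y)<.006]
    if len(q)>5:print(y.round(3),len(q),np.percentile(q[:,2],90).round(4))
br=ok&(hsv[:,0]>15)&(hsv[:,0]<32)&(hsv[:,1]>120)
g=P[br&(P[:,0]>.008)&(P[:,0]<.045)&(abs(P[:,1])<.03)&(P[:,2]>.1)];print("head",len(g))
if len(g):print(g.min(0),g.max(0))
go(s2w([.03,0,.28]));go(s2w([.03,0,.164]))
E
```

```text
clock: 4.45
tcp_pos: [0.5211, 0.124, 0.1975]
orientation: [3.137, -0.147, 0.002]
contact_force: [-8.6, -2.2, 24.4]
grip_width: 0.0
gripper_force: 12.5
clock: 4.95
tcp_pos: [0.5211, 0.1237, 0.2754]
orientation: [-3.138, 0.147, -0.002]
contact_force: [0.3, 0.7, -0.6]
grip_width: 0.0725
gripper_force: 0.0
-0.08 342 0.1248
-0.06 345 0.1249
-0.04 334 0.1248
-0.02 328 0.1247
0.0 340 0.1247
0.02 336 0.1247
0.04 339 0.1246
0.06 336 0.1248
0.08 338 0.1246
0.1 350 0.1247
0.12 350 0.1246
head 1033
[ 0.01190493 -0.01126958  0.10501098] [0.0341372  0.01245789 0.12293478]
clk 5.0 tcp [0.5206 0.1235 0.2744] d [ 0.0468  0.1137 -0.0055] rot [0.0005 0.0004 0.0009] F [ 0.2  0.5 -0. ] J [-0.03  0.31 -0.38  1.9   0.14  0.96 -2.14] w 0.07915314618031966
clk 5.0 tcp [0.5206 0.1235 0.2744] d [0.0469 0.1137 0.1105] rot [0.0005 0.0004 0.0009] F [ 0.2  0.5 -0. ] J [-0.03  0.31 -0.38  1.9   0.14  0.96 -2.14] w 0.07915314618031966
```

View pics/w2.png

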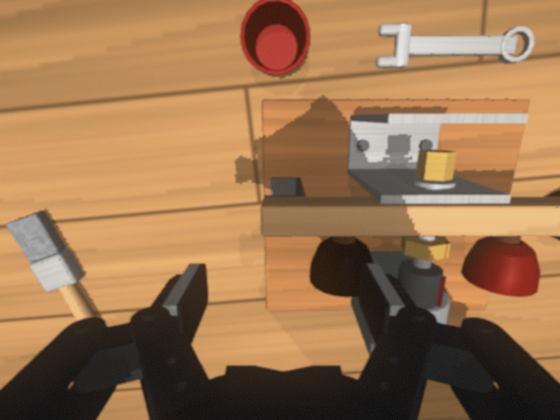

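The view shows the bar level, with its top flat at 124.7 mm along its full length, the head at (436,165) in the gap and the loose things undisturbed. Next I move over the gap.

```bash
python3 -m pendant '0.016 0.04 -0.005 0 0 0;0.032 0.08 -0.005 0 0 0;0.046 0.113 -0.005 0 0 0;0.046 0.1135 -0.005 0 0 0;0.046 0.1135 -0.005 0 0 0'; python3 - <<'E'
from h import *
im,d,P=pts("wrist");hsv=cv2.cvtColor(im,cv2.COLOR_BGR2HSV).reshape(-1,3).astype(int)
P=w2s(P.reshape(-1,3));ok=d.ravel()>0;im=im.reshape(-1,3).astype(int);sat=im.max(1)-im.min(1)
br=ok&(hsv[:,0]>15)&(hsv[:,0]<32)&(hsv[:,1]>120)
g=P[br&(P[:,0]>.008)&(P[:,0]<.045)&(abs(P[:,1])<.03)&(P[:,2]>.1)];print("head",len(g),g.min(0),g.max(0))
for lo,hi in((.045,.075),(-.003,.012)):
    g=P[ok&(sat<40)&(P[:,2]>.129)&(P[:,2]<.136)&(P[:,0]>lo)&(P[:,0]<hi)&(abs(P[:,1])<.06)]
    if len(g):print(len(g),g.min(0).round(4),g.max(0).round(4),g.mean(0).round(4))
go(s2w([.0295,0,.162]))
E
```

```text
clock: 5.5
tcp_pos: [0.5556, 0.0055, 0.2784]
orientation: [3.138, -0.15, -0.004]
contact_force: [0.4, 1.5, 0.3]
grip_width: 0.0852
gripper_force: 0.0
head 860 [ 0.01401882 -0.02120102  0.10364932] [0.03989628 0.01820369 0.28314758]
1139 [ 0.0537 -0.044   0.129 ] [0.0604 0.0458 0.1327] [0.0571 0.001  0.1308]
1034 [-0.0006 -0.0445  0.129 ] [0.0068 0.0455 0.1326] [3.300e-03 1.000e-04 1.308e-01]
clk 5.55 tcp [0.5555 0.007  0.2787] d [0.001  0.001  0.1167] rot [-0.0003  0.0022  0.0012] F [ 0.   0.3 -0.5] J [ 0.14  0.33 -0.33  1.85  0.12  0.98 -1.9 ] w 0.08517432490051931
```

```bash
python3 -m pendant '0.001 0.0005 0.025 0 0 0;0.001 0.0005 0.05 0 0 0;0.001 0.0005 0.07 0 0 0;0.001 0.0005 0.08 0 0 0;0.001 0.0005 0.09 0 0 0' && python3 -m pendant '0 0 0.01 0 0 0;0 0 0.02 0 0 0;0 0 0.027 0 0 0;0 0 0.027 0 0 0' && python3 -c "
from h import *
go(s2w([.0295,0,.162]))"
```

```text
clock: 6.05
tcp_pos: [0.5569, 0.0072, 0.1893]
orientation: [-3.138, 0.143, 0.001]
contact_force: [1.1, 0.3, 0.8]
grip_width: 0.085
gripper_force: 0.0
clock: 6.45
tcp_pos: [0.5567, 0.0058, 0.162]
orientation: [3.138, -0.146, -0.002]
contact_force: [-0.2, -0.6, 1.0]
grip_width: 0.085
gripper_force: 0.0
clk 6.45 tcp [0.5567 0.0058 0.162 ] d [-0.0005 -0.0001  0.    ] rot [0.0003 0.0014 0.001 ] F [-0.2 -0.6  1. ] J [ 0.11  0.48 -0.29  1.94  0.2   0.75 -1.96] w 0.08500078501040055
```

```bash
python3 -m pendant '0 0 0 0 0 0;0 0 0 0 0 0;0 0 0 0 0 0;0 0 0 0 0 0;0 0 0 0 0 0' 0 80; python3 -m pendant '0 0 0 0 0 0;0 0 0 0 0 0;0 0 0 0 0 0;0 0 0 0 0 0;0 0 0 0 0 0';python3 -m pendant '0 0 0 0 0 0;0 0 0 0 0 0;0 0 0 0 0 0;0 0 0 0 0 0;0 0 0 0 0 0'; python3 - <<'E'
from h import *
o=r.get_obs();print(o["grip_width"],o["moment"])
cv2.imwrite("pics/w3.png",grab_frame("wrist")[0])
E
```

```text
clock: 6.95
tcp_pos: [0.5574, 0.0067, 0.1637]
orientation: [-3.137, 0.145, -0.001]
contact_force: [-1.8, 2.5, 3.9]
grip_width: 0.0208
gripper_force: 77.9
clock: 7.45
tcp_pos: [0.5574, 0.0067, 0.1637]
orientation: [-3.137, 0.145, -0.002]
contact_force: [-2.0, 2.2, 4.9]
grip_width: 0.0204
gripper_force: 78.0
clock: 7.95
tcp_pos: [0.5574, 0.0067, 0.1637]
orientation: [-3.137, 0.145, -0.002]
contact_force: [-1.7, 1.9, 6.3]
grip_width: 0.021
gripper_force: 78.0
0.0209871354769044 [0.48253124 0.36523619 0.00721557]
```

View pics/w3.png

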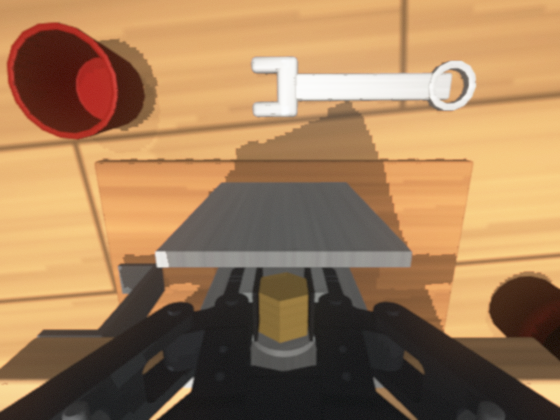

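The head is gripped across two flats at (283,305), opening 21 mm with 78 N, and the wrench and cup are in place. Now I hold for more than 8 s.

```bash
H='0 0 0 0 0 0;0 0 0 0 0 0;0 0 0 0 0 0;0 0 0 0 0 0;0 0 0 0 0 0'
cat > snap.py <<'E'
import sys;from h import *
o=r.get_obs();print(round(float(o["clock"]),2),o["grip_width"],o["gripper_force"],np.round(o["moment"],3))
for n in("side","scene"):
    np.save(f"{n}_{sys.argv[1]}.npy",np.mean([grab_frame(n)[0] for _ in range(4)],0))
E
python3 snap.py a
for k in 1 2 3 4; do python3 -m pendant '0 0 0 0 0 0;0 0 0 0 0 0;0 0 0 0 0 0;0 0 0 0 0 0;0 0 0 0 0 0' >/dev/null; done; python3 snap.py b
for k in 1 2 3 4 5 6 7 8 9 10 11 12; do python3 -m pendant '0 0 0 0 0 0;0 0 0 0 0 0;0 0 0 0 0 0;0 0 0 0 0 0;0 0 0 0 0 0' >/dev/null; done; python3 snap.py c
for k in 1 2 3 4; do python3 -m pendant '0 0 0 0 0 0;0 0 0 0 0 0;0 0 0 0 0 0;0 0 0 0 0 0;0 0 0 0 0 0' >/dev/null; done; python3 snap.py d
python3 - <<'E'
import numpy as np,cv2
L={n:{k:np.load(f"{n}_{k}.npy") for k in "abcd"} for n in("side","scene")}
u0,u1,v0,v1=230,350,195,290
for n in L:
  for p in("ab","bc","cd"):
    D=np.abs(L[n][p[0]]-L[n][p[1]]).max(2)
    c=D[v0:v1,u0:u1] if n=="side" else D[170:280,240:370]
    ij=np.argwhere(c>25);print(n,p,c.max(),len(ij),ij.mean(0)+([v0,u0] if n=="side" else [170,240]) if len(ij) else "")
cv2.imwrite("pics/sb.png",np.hstack([cv2.resize(L["side"][k][205:275,240:320].astype(np.uint8),None,fx=5,fy=5,interpolation=cv2.INTER_CUBIC) for k in "ad"]))
E
```

```text
8.0 0.020768599994050382 78.03972344845533 [0.435 0.339 0.065]
10.4 0.020556213467868904 78.0385741777718 [0.452 0.34  0.075]
16.8 0.02066983524510566 78.45461536198854 [0.51  0.344 0.052]
19.2 0.020656811898629012 78.45437636598945 [0.508 0.296 0.032]
side ab 71.75 58 [232.62068966 276.96551724]
side bc 77.25 85 [230.71764706 279.08235294]
side cd 5.25 0 
scene ab 90.0 27 [207.2962963  304.66666667]
scene bc 91.75 45 [202.2        303.68888889]
scene cd 9.25 0
```

View pics/sb.png

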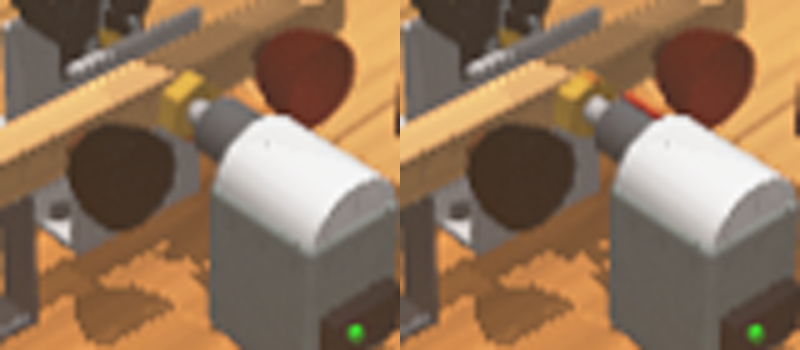

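The nut and spindle at (277,232) in the side view were turning in the first two intervals. They then stood still for 2.4 s, with the nut against the level bar and the head still gripped at 78 N.

```bash
python3 -c "
from bench import r
print(r.hand_in())"
```

```text
the job is handed in; nothing more can be done
None
```

I pressed the bar level onto its stop, then gripped the bolt head at 78 N until the nut and spindle stopped turning with the nut against the bar; I handed in at about 19 s, still holding the head, and no loose things were touched.

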